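# Draw the rolling pin out of the glaze trough

## Robot

A 6-joint arm with a two-finger parallel gripper is mounted at the origin on the work surface. World frame = base frame: x ahead of the robot, y to its left, z up, the work surface at z = 0. Lengths are in m, angles in rad, forces in N, time in s.
With the tool pointing down it reaches from about 0.4 to 0.825 m from the base axis. Payload 7 kg.
Tool frame: the origin (TCP) lies between the finger pads; the fingertips stand 22 mm ahead of it and the grasp point (between the pads) lies 3 mm ahead of it; z points along the fingers, y is the direction in which the jaws open and shut (so a half turn about z gives the same grasp; the last joint's range is limited). The gripper opens to 88 mm and grips with 3 to 60 N. Pads are 19 mm wide; open, the fingers measure 130 mm over their backs; the gripper's body (78 mm by 193 mm) begins 47 mm behind the grasp point.
Start: joints at [-0.913, 0.359, 0.012, 0, -1.224, -0.288], TCP at [0.244, -0.629, 0.249] pointing down, gripper open.
Joint ranges: [-3.07, 3.07], [-1.43, 2.12], [-1.02, 1.25], [-3.03, 1.67], [-3.05, -0], [-3.03, 3.03]. Speed limits (rad/s): [2.39, 2.39, 3.01, 3.14, 3.14, 3.14].

## Interface

Orientations are given as [roll, pitch, yaw] about the fixed x, y, z axes, in that order (R = Rz(yaw) Ry(pitch) Rx(roll)).
In Python, from station import arm, optics gives the robot as it stands. The module is installed in compiled form; this text tells all that it offers.
- The arm moves only by the tool jog_arm, never from a script. Its argument "motion" is a list that holds one entry, the list of rows, each a list of 7 numbers: the shift along the tool's x, y, z in m, then the turn, a rotation vector about the tool's x, y, z in degrees, then the finger opening in m, from 0 to 0.0876. In form: [[[x, y, z, rx, ry, rz, grip], ...]]. A call has 1 to 8 rows; each row is the pose to reach, as a shift and turn from the pose measured when the call began, along the tool's axes at that moment; what a row does not reach only later rows make up. A row lasts 1/10 s, in which the tool goes at most 50 mm and 8.59 degrees, less where a joint would pass 70% of its speed; a pose out of reach is approached as far as the arm can. A call with a gripper value outside its range is refused whole. The fingers move at their own pace and stop on an object; "newtons" is the grip in N (left out, the last holds). Time passes only in rows, so rows that repeat a pose let the fingers close. It gives the time, the measured TCP pose, the force and the opening at its end, in the units of the state.
- arm.get_state(): the state, without advancing time (a new reading comes with each control period).
- optics.grab_frame(name): name is "scene" or "top" or "wrist"; returns the picture (480x640x3 uint8, red, green, blue); there is no depth.
- optics.camera_model(name): a dict with "mtx" (3x3 intrinsics, pixels), "D" ([k1, k2, p1, p2, k3] as OpenCV has them; the pictures are not rectified), "R" (3x3) and "t" (3): a world point X has camera coordinates R X + t; the wrist camera has in their place "mount" (4x4, takes a point from camera to tool coordinates, whose origin is the TCP and whose axes are the flange's). Camera axes: x right, y down, z forward; pixel columns grow to the right and rows downward; lengths in m; the calibration is good to about 2 mm. A picture is of the moment at which its call begins: read the wrist's pose just before it. camera_model takes no time and is no camera call.
- arm.job_done(): hands the job in, once; it reports no verdict.
The state is a dict: "t": time; "q": joint angles; "qd": joint speeds; "joint_efforts": joint torques, N m; "eef_pos": TCP position; "ee_rot": TCP orientation; "force": force on the tool from outside, world axes, zero at the start; "moment": the same for the moment, N m; "width": finger opening in m.
Only numpy, scipy, OpenCV 4.12 (cv2) and the standard library are available. Lean on these libraries where they do the work, as an engineer would, in place of code of your own. Each camera call takes 0.05 s, during which the arm holds its last target.

## Task

The rolling pin has ended up in the glaze trough, under the two fixed drain boards, and is longer than the opening between them: draw it out tilted, one end first, through that opening. Then carry it over the middle of the plaster slab and finish while still holding it there, level and still, about a hand's width (10 cm) above the slab; do not put it down or let go. Leave all the other things where they are.

Things in the scene. Friction and masses are not known exactly. Their poses are not given: they have to be found in the camera images.
- trough: grey plastic trough, fixed, left or right of the table's middle, outside 366 (x) x 166 (y) x 66 mm high; origin centre of its underside, z up, x along it, roughly away from the robot. Walls 8 mm; inside 350 x 150 mm, floor 6 mm above the table. At each end a fixed white drain board over the full inner width, 8 mm thick, underside 58 mm, top 66 mm above the table (flush with the rim).
- gap (a point): centre of the only opening, between the two drain boards, level with their tops (66 mm above the table); axes as the trough's. The opening is 180 mm along x and 150 mm along y: the boards cover the trough from x = -175 to -90 mm and from 90 to 175 mm. Below the boards it is hollow to the end walls, so a pin can be slid along under either board.
- pin: loose wooden rolling pin, 0.1 to 0.2 kg, 240 mm long: barrel 36 mm thick, 150 mm long, and at each end a round handle 18 mm thick, 45 mm long. Origin at its centre on its axis, x along it. It lies level on the trough's floor (axis 24 mm above the table), within 15 mm of the middle of the opening, nearly parallel to the trough, both handle ends under the boards. It can roll.
- pin_end_a (a point): tip of the rolling pin's one handle, on its axis, 120 mm from the centre (pin's +x end)
- pin_end_b (a point): tip of the rolling pin's other handle, on its axis, 120 mm from the centre (pin's -x end)
- slab: off-white plaster slab, fixed on the table at the other side from the trough, 240 (its x) x 180 (its y) x 30 mm thick; origin at the centre of its underside, z up
- rib: flat dark wooden rib (bystander), 45 x 90 x 6 mm, lying on the trough's nearer drain board; origin centre of underside
- dish: small terracotta dish (bystander), 60 mm wide, 22 mm high, standing on the trough's farther drain board; origin centre of underside
- knife: wooden modelling knife (bystander), about 165 mm long, 8 mm thick, lying along the right edge of the plaster slab; origin near its middle, on the underside
- beaker: terracotta beaker (bystander), 76 mm wide, 85 mm high, standing on the table to the robot's left; origin centre of underside
- stick: flat wooden thickness stick (bystander), 220 x 25 x 8 mm, lying on the table to the robot's right; origin centre of underside
There are look-alikes about, which are no part of the job. There is more than one size of the pin; the job needs the larger.

How it is judged:
By the outcome, as a careful person would: the job done as asked, in the order asked, and still so for the second after the job is handed in, while the arm keeps its last pose, push and grip.
It also fails if it takes over 51 s, if anything falls off the work surface, if the arm or the gripper's body presses on something with over 40 N, if the wrist force passes 120 N, or if a joint passes its speed limit or range.

## Working session

There is one attempt and no reset: what is moved stays moved. The work goes in short steps, Python scripts to look and compute and a tool call to move; the robot and the scene stay as the last step left them, time stands still between calls to the robot, and variables do not carry over. Pictures are saved under pics/ and viewed, and the job is handed in when it is done.

Besides the shell and the picture viewer there is one more tool, called after "Request:" by a JSON object that holds its "op" and its "data", one argument or row to a line. jog_arm: Moves the arm, as the interface text tells. Its arguments: {"type":"object","properties":{"motion":{"type":"array","items":{"type":"array","items":{"type":"array","items":{"type":"number"}}}},"newtons":{"type":"number"}},"required":["motion"]}

```bash
mkdir -p pics; ls; python3 - <<'E'
from station import arm, optics
import cv2, numpy as np
print(arm.get_state())
for n in ("scene","top"):
    f=optics.grab_frame(n); cv2.imwrite(f"pics/{n}0.png",f[:,:,::-1]); 
for n in ("scene","top","wrist"):
    m=optics.camera_model(n); print(n,{k:np.round(v,4).tolist() for k,v in m.items()})
E
```

```text
pics
{'t': 0.0, 'q': array([-9.12918366e-01,  3.59382189e-01,  1.10651882e-02, -3.78408499e-04,
       -1.22407416e+00, -2.88102050e-01]), 'qd': array([ 0.00044583,  0.00078025,  0.0003608 ,  0.00037149, -0.00056325,
        0.00142359]), 'joint_efforts': array([-2.92844870e-04, -5.82713199e+01,  2.93042207e+01,  6.99670494e+00,
        6.88069253e-03, -2.07242474e-04]), 'eef_pos': array([ 0.24377745, -0.62896258,  0.24762334]), 'ee_rot': array([ 3.13996247e+00, -1.12126768e-04, -2.77194553e+00]), 'force': array([-0.36731852,  0.70630122,  0.15011803]), 'moment': array([ 0.01285939, -0.01898994,  0.00642768]), 'width': 0.08733793256233142}
scene {'mtx': [[536.7439, 0.0, 323.3682], [0.0, 536.7439, 233.0585], [0.0, 0.0, 1.0]], 'D': [-0.0139, 0.0, 0.0, 0.0, 0.0], 'R': [[0.1193, 0.9929, -0.001], [0.8081, -0.0977, -0.5809], [-0.5769, 0.0685, -0.814]], 't': [-0.0591, -0.4063, 1.5944]}
top {'mtx': [[459.5775, 0.0, 319.363], [0.0, 459.5775, 239.8749], [0.0, 0.0, 1.0]], 'D': [0.0104, 0.0, 0.0, 0.0, 0.0], 'R': [[-0.006, -0.9999, -0.0091], [-0.9802, 0.0077, -0.1976], [0.1977, 0.0077, -0.9802]], 't': [-0.0022, 0.5352, 0.8758]}
wrist {'mtx': [[380.6877, 0.0, 316.3893], [0.0, 380.6877, 241.1689], [0.0, 0.0, 1.0]], 'D': [-0.0819, 0.0, 0.0, 0.0, 0.0], 'mount': [[0.0008, -0.9509, -0.3096, 0.0848], [1.0, 0.0006, 0.0006, 0.0014], [-0.0004, -0.3096, 0.9509, -0.1356], [0.0, 0.0, 0.0, 1.0]]}
```

View pics/top0.png

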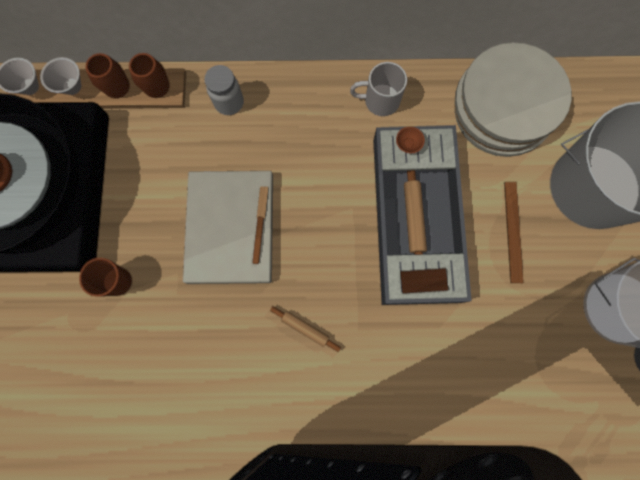

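View pics/scene0.png

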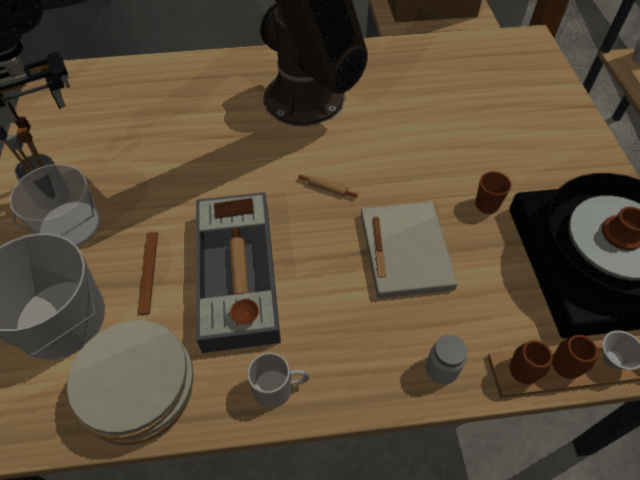

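In the top view, the pin at (415,215) lies in the trough and its ends go under the boards. A second, smaller pin lies on the open table at (306,328). The larger one in the trough fits the description; I'll confirm that in an enlarged crop and measure it.

```bash
cat > h.py <<'E'
import numpy as np, cv2
from scipy.spatial.transform import Rotation as Rn
from station import arm, optics
def cam(n,st=None):
    m=optics.camera_model(n)
    if n=="wrist":
        T=np.eye(4);T[:3,:3]=Rn.from_euler('xyz',st['ee_rot']).as_matrix();T[:3,3]=st['eef_pos']
        W=np.linalg.inv(T@np.array(m['mount'])); R,t=W[:3,:3],W[:3,3]
    else: R,t=np.array(m['R']),np.array(m['t'])
    return np.array(m['mtx']),np.array(m['D']),R,t
def ray(c,uv,z):
    K,D,R,t=c
    p=cv2.undistortPoints(np.array(uv,float).reshape(-1,1,2),K,D).reshape(-1,2)
    d=np.c_[p,np.ones(len(p))]@R; o=-R.T@t
    return o+d*((z-o[2])/d[:,2])[:,None]
def proj(c,X):
    K,D,R,t=c
    return cv2.projectPoints(np.array(X,float).reshape(-1,3),cv2.Rodrigues(R)[0],t,K,D)[0].reshape(-1,2)
E
python3 - <<'E'
import cv2
f=cv2.imread('pics/top0.png')
a=cv2.resize(f[115:315,365:480],None,fx=3,fy=3,interpolation=cv2.INTER_CUBIC)
g=cv2.imread('pics/scene0.png')
b=cv2.resize(g[180:360,180:300],None,fx=3.33,fy=3.33,interpolation=cv2.INTER_CUBIC)
import numpy as np
o=np.zeros((600,760,3),np.uint8);o[:600,:345]=a;o[:b.shape[0],350:350+b.shape[1]]=b[:600]
o=np.clip(o.astype(float)*1.6,0,255).astype(np.uint8)
cv2.imwrite('pics/crop0.png',o)
c=f[160:350,175:345];cv2.imwrite('pics/crop1.png',np.clip(cv2.resize(c,None,fx=3,fy=3)*1.5,0,255).astype(np.uint8))
E
```

```text
(no output)
```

View pics/crop0.png

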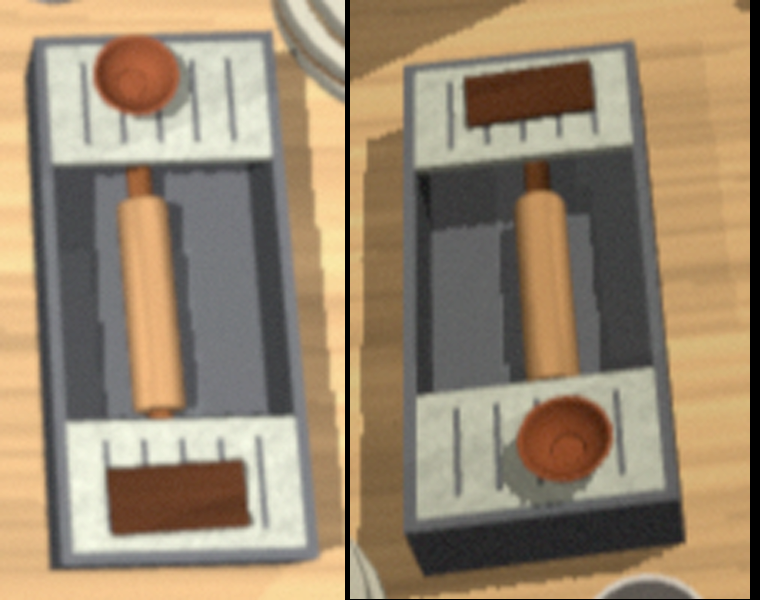

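View pics/crop1.png

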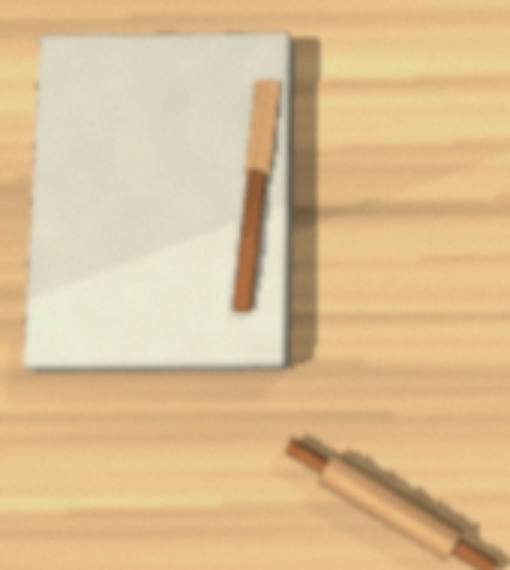

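The crop confirms it. The trough pin has a pale barrel and dark handles, both under the boards, with its barrel at crop (150,300). The table pin is clearly shorter and thinner. Next I measure the positions.

```bash
cat > meas.py <<'E'
from h import *
f=cv2.imread('pics/top0.png'); hsv=cv2.cvtColor(f,cv2.COLOR_BGR2HSV); ct=cam('top')
g=cv2.imread('pics/scene0.png'); hg=cv2.cvtColor(g,cv2.COLOR_BGR2HSV); cs=cam('scene')
def big(m,n=1):
    cc=cv2.findContours(m.astype(np.uint8),cv2.RETR_EXTERNAL,cv2.CHAIN_APPROX_NONE)[0]
    return max(cc,key=cv2.contourArea)
def sub(h,x0,x1,y0,y1,lo,hi):
    m=cv2.inRange(h,lo,hi); z=np.zeros_like(m); z[y0:y1,x0:x1]=m[y0:y1,x0:x1]; return z
# barrel
for nm,h,c,box in (('top',hsv,ct,(395,440,170,256)),('scene',hg,cs,(222,256,225,296))):
    b=big(sub(h,*box,(8,60,110),(25,200,255))); r=cv2.minAreaRect(b); p=cv2.boxPoints(r)
    print(nm,'barrel',np.round(r[0],1),np.round(r[1],1),cv2.contourArea(b)); 
    p=sorted(p.tolist(),key=lambda q:q[1]); e=[np.mean(p[:2],0),np.mean(p[2:],0)]
    print(np.round(e,1).tolist(), np.round(ray(c,e,.03),4).tolist(), np.round(ray(c,e,.024),4).tolist())
# trough outer rim corners (hand read from crop)
tc=np.array([[35,40],[270,33],[315,556],[53,568]])/3+[365,115]
T=ray(ct,tc,.066); print('trough',np.round(T,4).tolist(),T.mean(0))
tg=np.array([[405,67],[632,43],[681,487],[408,533]],float)-[350,0]; tg=tg/3.33+[180,180]
T2=ray(cs,tg,.066); print('trough scene',np.round(T2,4).tolist(),T2.mean(0))
# board edges
e=np.array([[50,165],[275,162],[68,422],[295,415]])/3+[365,115]
E=ray(ct,e,.066); print('edges',np.round(E,4).tolist(),E.mean(0))
s=np.array([[42,37],[290,33],[286,367],[26,367]])/3+[175,160]
S=ray(ct,s,.03); print('slab',np.round(S,4).tolist(),S.mean(0))
E
python3 meas.py
```

```text
top barrel [414.6 215. ] [70.6 14.4] 891.0
[[411.9, 179.9], [417.3, 250.2]] [[0.6685, -0.2032, 0.03], [0.5166, -0.2074, 0.03]] [[0.6705, -0.2044, 0.024], [0.5177, -0.2086, 0.024]]
scene barrel [239.  264.6] [53.5 10.2] 467.0
[[237.2, 237.9], [240.8, 291.3]] [[0.5134, -0.2058, 0.03], [0.6579, -0.2019, 0.03]] [[0.5091, -0.2065, 0.024], [0.6545, -0.2026, 0.024]]
trough [[0.7698, -0.1274, 0.066], [0.7731, -0.2909, 0.066], [0.4111, -0.2967, 0.066], [0.4044, -0.1278, 0.066]] [ 0.58960504 -0.21069959  0.066     ]
trough scene [[0.4172, -0.2954, 0.066], [0.4145, -0.1325, 0.066], [0.7693, -0.1227, 0.066], [0.78, -0.2876, 0.066]] [ 0.59527359 -0.20954852  0.066     ]
edges [[0.678, -0.1349, 0.066], [0.6786, -0.2884, 0.066], [0.4998, -0.1409, 0.066], [0.5033, -0.2901, 0.066]] [ 0.58993348 -0.21356291  0.066     ]
slab [[0.6896, 0.2724, 0.03], [0.6911, 0.0954, 0.03], [0.4525, 0.0947, 0.03], [0.4538, 0.2715, 0.03]] [0.57173134 0.18349872 0.03      ]
```

```bash
cat >> h.py <<'E'
def delta(pos,rot,st=None):
    """pos world, rot = Rotation world; returns shift, rotvec deg in tool axes"""
    st=st or arm.get_state(); R0=Rn.from_euler('xyz',st['ee_rot'])
    return np.round(R0.inv().apply(np.array(pos)-st['eef_pos']),4).tolist(), np.round((R0.inv()*rot).as_rotvec(degrees=True),2).tolist()
def rot(yawdeg,tilt=0):  # down, tool x toward robot; tilt: far end of pin up
    return Rn.from_euler('z',yawdeg,degrees=True)*Rn.from_euler('y',-tilt,degrees=True)*Rn.from_euler('xyz',[180,0,180],degrees=True)
def st():
    s=arm.get_state(); print(round(s['t'],2),'pos',np.round(s['eef_pos'],4),'rpy',np.round(np.degrees(s['ee_rot']),2),'F',np.round(s['force'],1),'w',round(s['width'],4),'q',np.round(s['q'],3)); return s
E
python3 - <<'E'
from h import *
s=st(); r=rot(1.5); print(np.round(r.as_matrix(),2))
print(delta([0.59,-0.2055,0.30],r), delta([0.35,-0.5,0.30],r))
E
```

```text
0.1 pos [ 0.2438 -0.629   0.2477] rpy [ 1.7991e+02 -1.0000e-02 -1.5882e+02] F [ 0.1 -0.2 -0.2] w 0.0877 q [-0.913  0.359  0.011 -0.    -1.224 -0.288]
[[-1.   -0.03 -0.  ]
 [-0.03  1.    0.  ]
 [-0.    0.   -1.  ]]
([-0.4758, 0.2699, -0.052], [0.08, -0.02, 19.68]) ([-0.1457, 0.082, -0.0522], [0.08, -0.02, 19.68])
```

Request:
{"op": "jog_arm", "data": {
  "motion": [
    [[0,0,-0.05,0,0,0,0.07],[-0.146,0.082,-0.052,0,0,8,0.06],[-0.476,0.27,-0.052,0,0,19.7,0.06],[-0.476,0.27,-0.052,0,0,19.7,0.06],[-0.476,0.27,-0.052,0,0,19.7,0.06],[-0.476,0.27,-0.052,0,0,19.7,0.06],[-0.476,0.27,-0.052,0,0,19.7,0.06],[-0.476,0.27,-0.052,0,0,19.7,0.06]]
  ]
}}

```text
t: 0.9
eef_pos: [0.4647, -0.3581, 0.2993]
ee_rot: [3.14, -0.001, -3.116]
force: [0.7, -0.3, -0.6]
width: 0.0602
```

```bash
python3 - <<'E'
from h import *
s=st(); print(delta([0.59,-0.2055,0.30],rot(1.5)))
E
```

```text
0.9 pos [ 0.4647 -0.3581  0.2993] rpy [ 1.7991e+02 -5.0000e-02 -1.7852e+02] F [ 0.7 -0.3 -0.6] w 0.0602 q [-3.240e-01  1.860e-01 -1.080e-01 -1.000e-03 -1.278e+00 -1.220e+00]
([-0.1292, 0.1493, -0.0006], [0.09, -0.05, -0.02])
```

Request:
{"op": "jog_arm", "data": {
  "motion": [
    [[-0.129,0.149,0,0,0,0,0.06],[-0.129,0.149,0,0,0,0,0.06],[-0.129,0.149,0,0,0,0,0.06],[-0.129,0.149,0,0,0,0,0.06],[-0.129,0.149,0,0,0,0,0.06],[-0.129,0.149,0,0,0,0,0.06],[-0.129,0.149,0,0,0,0,0.06]]
  ]
}}

```text
t: 1.6
eef_pos: [0.5894, -0.2061, 0.2991]
ee_rot: [3.14, -0.002, -3.116]
force: [-0.6, 0.1, 0.9]
width: 0.0598
```

```bash
python3 - <<'E'
from h import *
s=st(); f=optics.grab_frame('wrist'); cv2.imwrite('pics/wrist1.png',f[:,:,::-1]); np.save('w1.npy',np.r_[s['eef_pos'],s['ee_rot']])
E
```

```text
1.6 pos [ 0.5894 -0.2061  0.2991] rpy [ 1.7991e+02 -9.0000e-02 -1.7852e+02] F [-0.6  0.1  0.9] w 0.0598 q [-0.025  0.25  -0.026 -0.002 -1.297 -1.52 ]
```

View pics/wrist1.png

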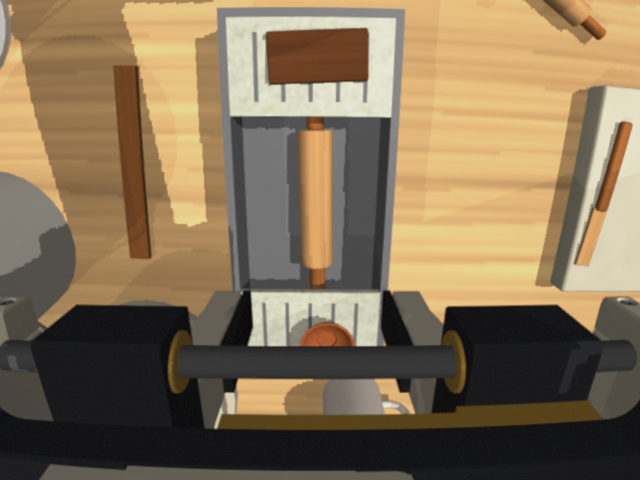

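```bash
python3 - <<'E'
from h import *
w=np.load('w1.npy'); c=cam('wrist',dict(eef_pos=w[:3],ee_rot=w[3:]))
f=cv2.imread('pics/wrist1.png'); h=cv2.cvtColor(f,cv2.COLOR_BGR2HSV)
m=cv2.inRange(h,(8,60,110),(25,200,255)); z=np.zeros_like(m); z[118:285,290:345]=m[118:285,290:345]
b=max(cv2.findContours(z,cv2.RETR_EXTERNAL,cv2.CHAIN_APPROX_NONE)[0],key=cv2.contourArea)
print(cv2.boundingRect(b))
for y in (140,160,200,240,260):
    xs=np.where(z[y])[0]; l,r=xs.min()-.5,xs.max()+.5
    P=ray(c,[[l,y],[r,y]],.024); print(y,l,r,np.round(P[:,:2],4).tolist(),np.round(P.mean(0),4))
x,y,ww,hh=cv2.boundingRect(b)
print('ends z.024/.03/.042',[np.round(ray(c,[[316,y],[316,y+hh]],q)[:,0],4) for q in (.024,.03,.042)])
E_=[[229,117],[391,117],[240,291],[383,291]]
print('near board edge / far board edge z.066',np.round(ray(c,E_,.066),4).tolist())
print('rim',np.round(ray(c,[[218,10],[404,10]],.066),4).tolist())
print('cam',-c[2].T@c[3])
E
python3 -c "
import cv2;f=cv2.imread('pics/wrist1.png')[0:310,205:420];cv2.imwrite('pics/w1c.png',cv2.resize(f,None,fx=1.9,fy=1.9,interpolation=cv2.INTER_CUBIC))"
```

```text
(299, 118, 34, 167)
140 298.5 332.5 [[0.5261, -0.2247], [0.5251, -0.1891]] [ 0.5256 -0.2069  0.024 ]
160 299.5 332.5 [[0.5469, -0.2234], [0.5459, -0.1883]] [ 0.5464 -0.2058  0.024 ]
200 300.5 332.5 [[0.5902, -0.2217], [0.5893, -0.1866]] [ 0.5898 -0.2041  0.024 ]
240 301.5 332.5 [[0.6363, -0.2199], [0.6354, -0.1848]] [ 0.6358 -0.2023  0.024 ]
260 302.5 332.5 [[0.6605, -0.2184], [0.6596, -0.1838]] [ 0.66   -0.2011  0.024 ]
ends z.024/.03/.042 [array([0.5033, 0.6916]), array([0.5033, 0.6888]), array([0.5033, 0.6833])]
near board edge / far board edge z.066 [[0.5042, -0.2881, 0.066], [0.5003, -0.1372, 0.066], [0.6817, -0.2835, 0.066], [0.6777, -0.1308, 0.066]]
rim [[0.4124, -0.2956, 0.066], [0.4082, -0.1322, 0.066]]
cam [ 0.50425979 -0.20721021  0.43479089]
```

View pics/w1c.png

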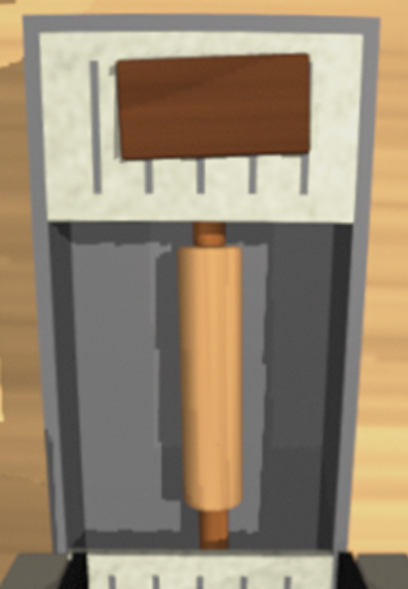

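```bash
cat > plan.py <<'E'
import numpy as np
H=6
def shapes(xc,zc,th,g):
    t=np.radians(th);a=np.array([np.cos(t),np.sin(t)]);u=np.array([-np.sin(t),np.cos(t)]);c=np.array([xc,zc])
    s=np.linspace(-120,120,241);r=np.where(abs(s)>75,9,18)
    s=np.r_[s,-75,75];r=np.r_[r,18,18]
    pin=np.r_[c+np.outer(s,a)+np.outer(r,u),c+np.outer(s,a)-np.outer(r,u)]
    b=np.linspace(-39,39,79); body=np.r_[[c+a*(g+k)+u*(H+47) for k in b],[c+a*(g+e*39)+u*(H+k) for e in(-1,1) for k in range(47,160)]]
    f=np.array([c+a*(g+e*12)+u*(H+k) for e in(-1,1) for k in range(-19,47)])
    return pin,body,f
def d(P,x0,x1,z0,z1):
    dx=np.maximum(np.maximum(x0-P[:,0],P[:,0]-x1),0);dz=np.maximum(np.maximum(z0-P[:,1],P[:,1]-z1),0)
    r=np.hypot(dx,dz); ins=(dx==0)&(dz==0)
    return np.where(ins,-np.minimum.reduce([P[:,0]-x0,x1-P[:,0],P[:,1]-z0,z1-P[:,1]]),r).min()
def clr(p,g):
    pin,body,f=shapes(*p,g); o={}
    o['floor']=min(pin[:,1].min(),f[:,1].min())-6
    o['nb']=min(d(pin,-185,-90,58,66),d(f,-185,-90,58,66)); o['fb']=min(d(pin,90,185,58,66),d(f,90,185,58,66))
    o['wall']=min(d(pin,-183,-175,0,66),d(pin,175,183,0,66))
    o['body-rim']=d(body,-183,183,0,66); o['rib']=d(body,-160,-105,66,72); o['dish']=min(d(body,95,170,66,88),d(pin,95,170,66,88))
    return o
def path(W,g):
    for i in range(len(W)):
        p=np.array(W[i],float); 
        if i:
            q=np.array(W[i-1],float); cs=[clr(q+(p-q)*k/20,g) for k in range(21)]
        else: cs=[clr(p,g)]
        print(W[i],{k:round(min(c[k] for c in cs),1) for k in cs[0]})
if __name__=='__main__':
    W=[(0,24,0),(0,28,0),(-42,30,0),(-43,46,13),(-36,52,17),(-28,64,22),(-15,84,27),(0,110,30),(10,150,30),(10,180,20)]
    for g in (0,15): print(g); path(W,g)
E
python3 plan.py
```

```text
0
(0, 24, 0) {'floor': np.float64(0.0), 'nb': np.float64(21.9), 'fb': np.float64(21.9), 'wall': np.float64(55.0), 'body-rim': np.float64(11.0), 'rib': np.float64(66.2), 'dish': np.float64(31.2)}
(0, 28, 0) {'floor': np.float64(0.0), 'nb': np.float64(19.2), 'fb': np.float64(19.2), 'wall': np.float64(55.0), 'body-rim': np.float64(11.0), 'rib': np.float64(66.2), 'dish': np.float64(28.3)}
(-42, 30, 0) {'floor': np.float64(4.0), 'nb': np.float64(10.0), 'fb': np.float64(19.2), 'wall': np.float64(13.0), 'body-rim': np.float64(15.0), 'rib': np.float64(26.4), 'dish': np.float64(27.8)}
(-43, 46, 13) {'floor': np.float64(4.2), 'nb': np.float64(4.3), 'fb': np.float64(13.4), 'wall': np.float64(12.3), 'body-rim': np.float64(17.0), 'rib': np.float64(20.7), 'dish': np.float64(19.1)}
(-36, 52, 17) {'floor': np.float64(2.3), 'nb': np.float64(3.5), 'fb': np.float64(12.4), 'wall': np.float64(13.1), 'body-rim': np.float64(22.9), 'rib': np.float64(20.7), 'dish': np.float64(13.6)}
(-28, 64, 22) {'floor': np.float64(2.3), 'nb': np.float64(-0.2), 'fb': np.float64(15.2), 'wall': np.float64(21.6), 'body-rim': 
[... 2114 characters left out ...]
, 'wall': np.float64(32.4), 'body-rim': np.float64(38.2), 'rib': np.float64(47.4), 'dish': np.float64(15.1)}
(0, 110, 30) {'floor': np.float64(15.5), 'nb': np.float64(-4.0), 'fb': np.float64(46.9), 'wall': np.float64(49.0), 'body-rim': np.float64(54.3), 'rib': np.float64(65.7), 'dish': np.float64(37.4)}
(10, 150, 30) {'floor': np.float64(36.2), 'nb': np.float64(-3.8), 'fb': np.float64(65.1), 'wall': np.float64(66.6), 'body-rim': np.float64(77.9), 'rib': np.float64(92.2), 'dish': np.float64(48.6)}
(10, 180, 20) {'floor': np.float64(76.2), 'nb': np.float64(16.2), 'fb': np.float64(94.7), 'wall': np.float64(82.9), 'body-rim': np.float64(117.9), 'rib': np.float64(130.8), 'dish': np.float64(78.2)}
```

```bash
python3 - <<'E'
from plan import *
W=[(-42,29,0),(-43,44,12),(-34,49,15),(-24,55,18),(-14,64,22),(-6,76,27),(2,91,32),(10,110,35),(18,140,35),(18,180,30)]
path(W,10)
E
```

```text
(-42, 29, 0) {'floor': np.float64(5.0), 'nb': np.float64(11.0), 'fb': np.float64(23.3), 'wall': np.float64(13.0), 'body-rim': np.float64(16.0), 'rib': np.float64(35.4), 'dish': np.float64(32.8)}
(-43, 44, 12) {'floor': np.float64(4.2), 'nb': np.float64(5.5), 'fb': np.float64(13.5), 'wall': np.float64(12.2), 'body-rim': np.float64(16.0), 'rib': np.float64(28.8), 'dish': np.float64(19.6)}
(-34, 49, 15) {'floor': np.float64(3.2), 'nb': np.float64(5.2), 'fb': np.float64(7.8), 'wall': np.float64(12.8), 'body-rim': np.float64(23.8), 'rib': np.float64(28.8), 'dish': np.float64(10.8)}
(-24, 55, 18) {'floor': np.float64(3.2), 'nb': np.float64(5.1), 'fb': np.float64(7.9), 'wall': np.float64(22.8), 'body-rim': np.float64(26.7), 'rib': np.float64(35.8), 'dish': np.float64(2.1)}
(-14, 64, 22) {'floor': np.float64(3.4), 'nb': np.float64(4.8), 'fb': np.float64(15.8), 'wall': np.float64(34.1), 'body-rim': np.float64(30.4), 'rib': np.float64(44.4), 'dish': np.float64(0.1)}
(-6, 76, 27) {'floor': np.float64(4.7), 'nb': np.float64(4.5), 'fb': np.float64(28.1), 'wall': np.float64(46.4), 'body-rim': np.float64(36.3), 'rib': np.float64(53.6), 'dish': np.float64(9.6)}
(2, 91, 32) {'floor': np.float64(7.5), 'nb': np.float64(9.0), 'fb': np.float64(35.0), 'wall': np.float64(58.0), 'body-rim': np.float64(44.1), 'rib': np.float64(62.1), 'dish': np.float64(26.2)}
(10, 110, 35) {'floor': np.float64(13.8), 'nb': np.float64(5.8), 'fb': np.float64(49.8), 'wall': np.float64(70.5), 'body-rim': np.float64(54.6), 'rib': np.float64(72.9), 'dish': np.float64(33.9)}
(18, 140, 35) {'floor': np.float64(27.8), 'nb': np.float64(-0.7), 'fb': np.float64(63.9), 'wall': np.float64(81.5), 'body-rim': np.float64(70.8), 'rib': np.float64(88.9), 'dish': np.float64(48.8)}
(18, 180, 30) {'floor': np.float64(57.8), 'nb': np.float64(13.3), 'fb': np.float64(83.9), 'wall': np.float64(90.4), 'body-rim': np.float64(100.8), 'rib': np.float64(117.1), 'dish': np.float64(68.8)}
```

```bash
python3 - <<'E'
from h import *
c=cam('top'); print('dish rim px l/r/t/b', np.round(ray(c,[[397.3,140],[424.7,140],[411,127.3],[411,153]],.088),4).tolist())
from plan import *
W=[(-42,29,0),(-43,44,12),(-36,48,15),(-27,55,18.5),(-19,64,22.5),(-11,75,27),(-2,91,32),(10,112,36),(24,142,38),(24,180,30)]
path(W,10)
E
```

```text
dish rim px l/r/t/b [[0.7337, -0.1656, 0.088], [0.7331, -0.221, 0.088], [0.761, -0.1946, 0.088], [0.7055, -0.1921, 0.088]]
(-42, 29, 0) {'floor': np.float64(5.0), 'nb': np.float64(11.0), 'fb': np.float64(23.3), 'wall': np.float64(13.0), 'body-rim': np.float64(16.0), 'rib': np.float64(35.4), 'dish': np.float64(32.8)}
(-43, 44, 12) {'floor': np.float64(4.2), 'nb': np.float64(5.5), 'fb': np.float64(13.5), 'wall': np.float64(12.2), 'body-rim': np.float64(16.0), 'rib': np.float64(28.8), 'dish': np.float64(19.6)}
(-36, 48, 15) {'floor': np.float64(2.2), 'nb': np.float64(5.4), 'fb': np.float64(8.9), 'wall': np.float64(12.8), 'body-rim': np.float64(23.8), 'rib': np.float64(28.8), 'dish': np.float64(12.8)}
(-27, 55, 18.5) {'floor': np.float64(2.2), 'nb': np.float64(4.8), 'fb': np.float64(8.9), 'wall': np.float64(20.8), 'body-rim': np.float64(25.7), 'rib': np.float64(33.6), 'dish': np.float64(5.3)}
(-19, 64, 22.5) {'floor': np.float64(2.4), 'nb': np.float64(3.6), 'fb': np.float64(17.7), 'wall': np.float64(31.3), 'body-rim': np.float64(30.1), 'rib': np.float64(41.4), 'dish': np.float64(4.0)}
(-
[... 276 characters left out ...]
5), 'wall': np.float64(53.0), 'body-rim': np.float64(43.1), 'rib': np.float64(57.6), 'dish': np.float64(27.5)}
(10, 112, 36) {'floor': np.float64(13.8), 'nb': np.float64(6.1), 'fb': np.float64(52.0), 'wall': np.float64(66.5), 'body-rim': np.float64(54.6), 'rib': np.float64(69.9), 'dish': np.float64(36.4)}
(24, 142, 38) {'floor': np.float64(28.2), 'nb': np.float64(2.8), 'fb': np.float64(66.2), 'wall': np.float64(82.6), 'body-rim': np.float64(71.8), 'rib': np.float64(89.3), 'dish': np.float64(51.4)}
(24, 180, 30) {'floor': np.float64(55.0), 'nb': np.float64(16.7), 'fb': np.float64(82.5), 'wall': np.float64(99.0), 'body-rim': np.float64(99.9), 'rib': np.float64(119.3), 'dish': np.float64(68.3)}
```

```bash
python3 - <<'E'
import plan
from plan import *
W=[(-42,29,0),(-43,44,12),(-34,49,15),(-24,55,18),(-14,64,22),(-6,76,27),(3,91,32),(14,112,36),(29,142,38),(30,180,30)]
path(W,10)
from h import *
st(); r=rot(2.2)
for z in (.12,.06,.033): print(delta([.6015,-.2036,z],r))
E
```

```text
(-42, 29, 0) {'floor': np.float64(5.0), 'nb': np.float64(11.0), 'fb': np.float64(23.3), 'wall': np.float64(13.0), 'body-rim': np.float64(16.0), 'rib': np.float64(35.4), 'dish': np.float64(32.8)}
(-43, 44, 12) {'floor': np.float64(4.2), 'nb': np.float64(5.5), 'fb': np.float64(13.5), 'wall': np.float64(12.2), 'body-rim': np.float64(16.0), 'rib': np.float64(28.8), 'dish': np.float64(19.6)}
(-34, 49, 15) {'floor': np.float64(3.2), 'nb': np.float64(5.2), 'fb': np.float64(7.8), 'wall': np.float64(12.8), 'body-rim': np.float64(23.8), 'rib': np.float64(28.8), 'dish': np.float64(10.8)}
(-24, 55, 18) {'floor': np.float64(3.2), 'nb': np.float64(5.1), 'fb': np.float64(7.9), 'wall': np.float64(22.8), 'body-rim': np.float64(26.7), 'rib': np.float64(35.8), 'dish': np.float64(2.1)}
(-14, 64, 22) {'floor': np.float64(3.4), 'nb': np.float64(4.8), 'fb': np.float64(15.8), 'wall': np.float64(34.1), 'body-rim': np.float64(30.4), 'rib': np.float64(44.4), 'dish': np.float64(0.1)}
(-6, 76, 27) {'floor': np.float64(4.7), 'nb': np.float64(4.5), 'fb': np.float64(28.1), 'wall': np.float64(46.4), 'body-rim': np.f
[... 445 characters left out ...]
(33.3)}
(29, 142, 38) {'floor': np.float64(28.2), 'nb': np.float64(6.4), 'fb': np.float64(63.9), 'wall': np.float64(86.6), 'body-rim': np.float64(71.8), 'rib': np.float64(92.1), 'dish': np.float64(49.0)}
(30, 180, 30) {'floor': np.float64(55.0), 'nb': np.float64(21.0), 'fb': np.float64(79.4), 'wall': np.float64(104.1), 'body-rim': np.float64(99.9), 'rib': np.float64(122.4), 'dish': np.float64(65.2)}
1.65 pos [ 0.5892 -0.2065  0.2993] rpy [ 1.7991e+02 -7.0000e-02 -1.7857e+02] F [0.  0.1 0. ] w 0.0599 q [-0.026  0.25  -0.026 -0.002 -1.297 -1.52 ]
([-0.0126, 0.0023, 0.1793], [0.09, -0.07, -0.77])
([-0.0127, 0.0022, 0.2393], [0.09, -0.07, -0.77])
([-0.0127, 0.0022, 0.2663], [0.09, -0.07, -0.77])
```

Request:
{"op": "jog_arm", "data": {
  "motion": [
    [[-0.0127,0.0022,0.05,0,0,-0.8,0.06],[-0.0127,0.0022,0.1,0,0,-0.8,0.06],[-0.0127,0.0022,0.15,0,0,-0.8,0.06],[-0.0127,0.0022,0.19,0,0,-0.8,0.06],[-0.0127,0.0022,0.21,0,0,-0.8,0.06],[-0.0127,0.0022,0.22,0,0,-0.8,0.06],[-0.0127,0.0022,0.22,0,0,-0.8,0.06]]
  ]
}}

```text
t: 2.35
eef_pos: [0.6007, -0.2045, 0.0785]
ee_rot: [3.14, -0.003, -3.104]
force: [0.5, -0.0, 0.3]
width: 0.0599
```

```bash
python3 - <<'E'
from h import *
s=st(); print(delta([.6015,-.2036,.033],rot(2.2)))
f=optics.grab_frame('wrist'); cv2.imwrite('pics/wrist2.png',f[:,:,::-1])
E
```

```text
2.35 pos [ 0.6007 -0.2045  0.0785] rpy [ 1.7991e+02 -1.7000e-01 -1.7784e+02] F [ 0.5 -0.   0.3] w 0.0599 q [-0.022  0.445 -0.279 -0.002 -0.85  -1.51 ]
([-0.001, 0.0008, 0.0455], [0.09, -0.17, -0.04])
```

View pics/wrist2.png

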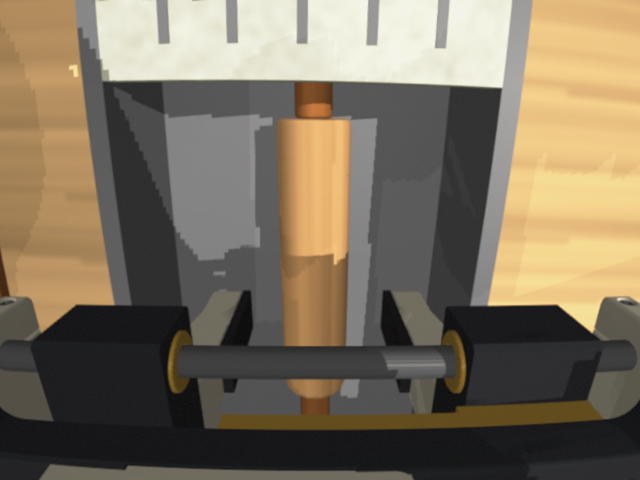

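Both fingers stand clear at the sides (inner faces at columns 251 and 383), with the barrel centred at about column 315. I'll lower and close.

Request:
{"op": "jog_arm", "data": {
  "motion": [
    [[-0.001,0.001,0.02,0,0,0,0.06],[-0.001,0.001,0.035,0,0,0,0.06],[-0.001,0.001,0.0455,0,0,0,0.06],[-0.001,0.001,0.0455,0,0,0,0.06],[-0.001,0.001,0.0455,0,0,0,0.06]]
  ],
  "newtons": 40
}}

```text
t: 2.9
eef_pos: [0.6032, -0.2036, 0.0355]
ee_rot: [3.141, 0.001, -3.103]
force: [0.5, -0.7, -0.0]
width: 0.06
```

Request:
{"op": "jog_arm", "data": {
  "motion": [
    [[0,0,0,0,0,0,0.045],[0,0,0,0,0,0,0.035],[0,0,0,0,0,0,0.02],[0,0,0,0,0,0,0.02],[0,0,0,0,0,0,0.02]]
  ],
  "newtons": 40
}}

```text
t: 3.4
eef_pos: [0.6034, -0.2036, 0.0359]
ee_rot: [3.141, 0.001, -3.103]
force: [-0.5, 0.9, 3.9]
width: 0.0352
```

```bash
python3 - <<'E'
from h import *
s=st()
E
```

```text
3.4 pos [ 0.6034 -0.2036  0.0359] rpy [ 1.7996e+02  6.0000e-02 -1.7780e+02] F [-0.5  0.9  3.9] w 0.0352 q [-2.000e-02  4.980e-01 -3.110e-01 -1.000e-03 -7.610e-01 -1.512e+00]
```

Request:
{"op": "jog_arm", "data": {
  "motion": [
    [[0,0,-0.004,0,0,0,0.02],[0,0,-0.004,0,0,0,0.02],[0,0,-0.004,0,0,0,0.02]]
  ]
}}

```text
t: 3.7
eef_pos: [0.6033, -0.2036, 0.0398]
ee_rot: [3.141, 0.001, -3.103]
force: [-1.0, -0.3, -2.2]
width: 0.0351
```

```bash
cat > tgt.py <<'E'
from h import *
import sys
TR=np.array([.591,-.2105]); 
def tcp(xc,zc,th,g=12,H=9,y0=.0065):
    # trough frame mm -> world, keep pin yaw
    t=np.radians(th);a=np.array([np.cos(t),np.sin(t)]);u=np.array([-np.sin(t),np.cos(t)])
    p=(np.array([xc,zc])+a*g+u*(H+3))/1000
    yw=np.radians(2.0); w=TR+[p[0]*np.cos(yw)-y0*np.sin(yw),p[0]*np.sin(yw)+y0*np.cos(yw)]
    return [w[0],w[1],p[1]]
def go(lst):
    s=st()
    for q in lst: 
        a,b=delta(tcp(*q),rot(2.0,q[2]),s); print(q,[round(v,4) for v in a],[round(v,1) for v in b])
E
python3 - <<'E'
from tgt import *
go([(-20,29,0),(-42,29,0)])
f=optics.grab_frame('wrist'); cv2.imwrite('pics/wrist3.png',f[:,:,::-1])
E
```

```text
3.7 pos [ 0.6033 -0.2036  0.0398] rpy [ 1.7995e+02  5.0000e-02 -1.7780e+02] F [-1.  -0.3 -2.2] w 0.0351 q [-2.000e-02  4.920e-01 -3.080e-01 -1.000e-03 -7.690e-01 -1.512e+00]
(-20, 29, 0) [0.0206, 0.0001, -0.0012] [0.1, 0.1, 0.2]
(-42, 29, 0) [0.0426, 0.0001, -0.0012] [0.1, 0.1, 0.2]
```

View pics/wrist3.png

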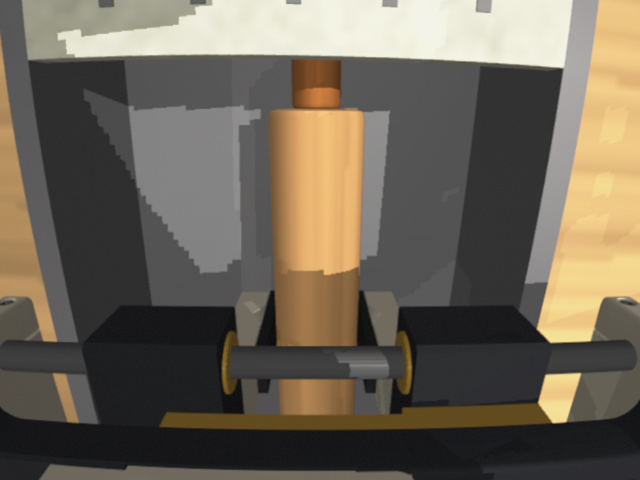

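The pin is gripped along its middle and came up with the jaws; the barrel's near end is at about (316,110). I'll use that to compute the grip offset along the pin, then slide.

```bash
python3 - <<'E'
from h import *
s=st(); c=cam('wrist',s)
for z in (.0278,.046): print(z,ray(c,[[316,109]],z)-s['eef_pos'])
E
```

```text
3.75 pos [ 0.6033 -0.2035  0.0397] rpy [ 1.7995e+02  4.0000e-02 -1.7780e+02] F [ 0.5 -0.1 -1.6] w 0.0351 q [-2.000e-02  4.930e-01 -3.080e-01 -1.000e-03 -7.690e-01 -1.512e+00]
0.0278 [[-0.08859545 -0.00224095 -0.01192711]]
0.046 [[-0.08819871 -0.00222472  0.00627289]]
```

Request:
{"op": "jog_arm", "data": {
  "motion": [
    [[0.01,0,-0.001,0,0,0,0.02],[0.02,0,-0.001,0,0,0,0.02],[0.03,0,-0.001,0,0,0,0.02],[0.0426,0,-0.001,0,0,0.2,0.02],[0.0426,0,-0.001,0,0,0.2,0.02],[0.0426,0,-0.001,0,0,0.2,0.02]]
  ]
}}

```text
t: 4.35
eef_pos: [0.5605, -0.2053, 0.0411]
ee_rot: [3.141, 0.001, -3.107]
force: [0.5, 0.8, -1.1]
width: 0.035
```

```bash
python3 - <<'E'
from tgt import *
go([(-43,33,3),(-43,36,6),(-43,40,9),(-43,44,12)])
f=optics.grab_frame('wrist'); cv2.imwrite('pics/wrist4.png',f[:,:,::-1])
f=optics.grab_frame('top'); cv2.imwrite('pics/top4.png',cv2.resize(f[100:320,340:500,::-1],None,fx=2.5,fy=2.5))
E
```

```text
4.35 pos [ 0.5605 -0.2053  0.0411] rpy [ 1.7996e+02  8.0000e-02 -1.7801e+02] F [ 0.5  0.8 -1.1] w 0.035 q [-2.400e-02  4.400e-01 -4.020e-01 -1.000e-03 -7.280e-01 -1.511e+00]
(-43, 33, 3) [0.0013, 0.0002, -0.0045] [0.0, -2.9, -0.0]
(-43, 36, 6) [0.002, 0.0002, -0.0081] [0.0, -5.9, -0.0]
(-43, 40, 9) [0.0027, 0.0002, -0.0126] [0.0, -8.9, -0.0]
(-43, 44, 12) [0.0034, 0.0002, -0.0171] [0.0, -11.9, -0.0]
```

View pics/wrist4.png

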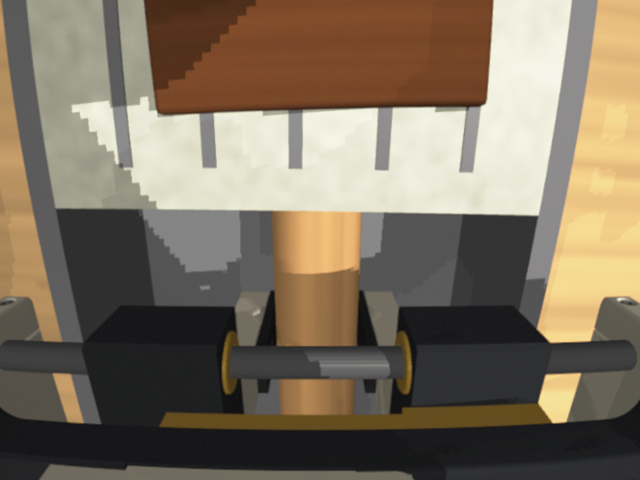

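View pics/top4.png

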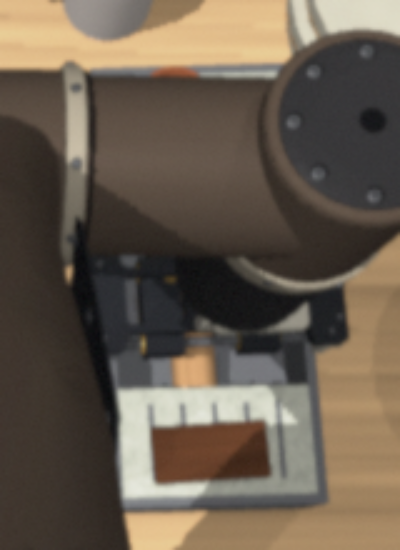

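The pin slid cleanly: the barrel now runs under the near board edge (row 212) and the rib is untouched. Next I tilt the far end up.

Request:
{"op": "jog_arm", "data": {
  "motion": [
    [[0.0013,0,-0.0045,0,-3,0,0.02],[0.002,0,-0.008,0,-6,0,0.02],[0.0027,0,-0.0126,0,-9,0,0.02],[0.0034,0,-0.017,0,-12,0,0.02],[0.0034,0,-0.017,0,-12,0,0.02],[0.0034,0,-0.017,0,-12,0,0.02]]
  ]
}}

```text
t: 5.05
eef_pos: [0.5581, -0.2054, 0.0583]
ee_rot: [3.141, 0.21, -3.106]
force: [0.6, 0.3, -1.7]
width: 0.0353
```

```bash
sed -i 's/g=12/g=13.4/' tgt.py; python3 - <<'E'
from tgt import *
go([(-43,44,12),(-34,49,15),(-24,55,18),(-14,64,22),(-6,76,27)])
f=optics.grab_frame('wrist'); cv2.imwrite('pics/wrist5.png',f[:,:,::-1])
f=optics.grab_frame('scene'); cv2.imwrite('pics/scene5.png',cv2.resize(f[130:380,130:330,::-1],None,fx=2.4,fy=2.4))
E
```

```text
5.05 pos [ 0.5581 -0.2054  0.0583] rpy [ 179.97   12.05 -177.99] F [ 0.6  0.3 -1.7] w 0.0353 q [-0.034  0.337 -0.54  -0.032 -0.485 -1.475]
(-43, 44, 12) [-0.0004, 0.0003, -0.0002] [0.0, 0.1, 0.0]
(-34, 49, 15) [-0.0096, 0.0003, -0.0039] [0.0, -3.0, 0.0]
(-24, 55, 18) [-0.0199, 0.0003, -0.0083] [0.0, -6.0, 0.0]
(-14, 64, 22) [-0.0306, 0.0003, -0.0158] [0.0, -9.9, 0.0]
(-6, 76, 27) [-0.0397, 0.0003, -0.0268] [0.0, -14.9, 0.0]
```

View pics/wrist5.png

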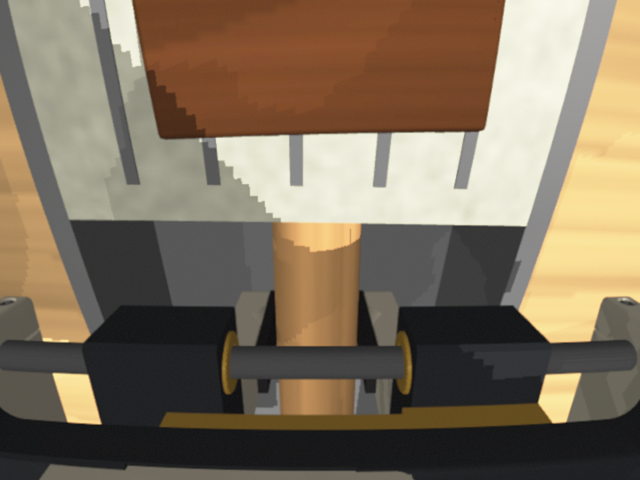

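View pics/scene5.png

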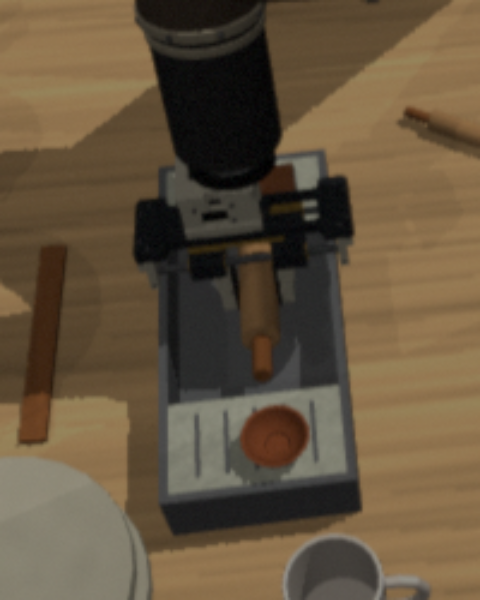

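```bash
cat > ik.py <<'E'
import numpy as np
from scipy.optimize import fsolve
D=[((.2438,-.629,.2476),.3594,.0111,-1.2241),((.4647,-.3581,.2993),.186,-.108,-1.278),((.5894,-.2061,.2991),.25,-.026,-1.297),((.6007,-.2045,.0785),.445,-.279,-.85),((.6034,-.2036,.0359),.498,-.311,-.761),((.5605,-.2053,.0411),.44,-.402,-.728),((.5581,-.2054,.0583),.337,-.54,-.485)]
A=[];b=[]
for p,q2,q3,q5 in D:
    r=np.hypot(p[0],p[1]);rho=np.sqrt(r*r-.191**2);f=q2-q3;s=f-q5
    A.append([1,0,np.sin(q2),np.cos(f),np.sin(f),np.cos(s)]);b.append(rho)
    A.append([0,1,np.cos(q2),-np.sin(f),np.cos(f),-np.sin(s)]);b.append(p[2])
A=np.array(A);b=np.array(b);x=np.linalg.lstsq(A,b,rcond=None)[0]
if __name__=='__main__': print('fit a1,h0,L1,L2,e,D',np.round(x,3),'res',np.abs(A@x-b).max())
def ik(p,tilt,g=(.4,-.4)):
    r=np.hypot(p[0],p[1]);rho=np.sqrt(r*r-.191**2);s=np.pi/2-np.radians(tilt)
    F=lambda q:[x[0]+x[2]*np.sin(q[0])+x[3]*np.cos(q[0]-q[1])+x[4]*np.sin(q[0]-q[1])+x[5]*np.cos(s)-rho,
      x[1]+x[2]*np.cos(q[0])-x[3]*np.sin(q[0]-q[1])+x[4]*np.cos(q[0]-q[1])-x[5]*np.sin(s)-p[2]]
    q=fsolve(F,g); return q[0],q[1],q[0]-q[1]-s
E
python3 ik.py; python3 - <<'E'
from ik import *; from tgt import tcp
for q in [(-43,44,12),(-34,49,15),(-24,55,18),(-14,64,22),(-6,76,27),(3,91,32),(14,112,36),(29,142,38),(30,180,30)]:
    print(q,np.round(ik(tcp(*q),q[2]),3))
E
```

```text
fit a1,h0,L1,L2,e,D [0.001 0.167 0.592 0.464 0.004 0.319] res 0.0013834991011589456
(-43, 44, 12) [ 0.339 -0.541 -0.482]
(-34, 49, 15) [ 0.326 -0.556 -0.426]
(-24, 55, 18) [ 0.315 -0.569 -0.373]
(-14, 64, 22) [ 0.296 -0.593 -0.298]
(-6, 76, 27) [ 0.269 -0.63  -0.2  ]
(3, 91, 32) [ 0.244 -0.662 -0.106]
(14, 112, 36) [ 0.218 -0.671 -0.054]
(29, 142, 38) [ 0.188 -0.636 -0.084]
(30, 180, 30) [ 0.165 -0.485 -0.397]
```

```bash
sed -i 's/d(body,95,170,66,88),d(pin,95,170,66,88)/d(body,108,175,66,88),d(pin,108,175,66,88)/; s/^H=6/H=9/' plan.py; python3 - <<'E'
from plan import *; from ik import ik; from tgt import tcp
W=[(-43,44,12),(-34,49,15),(-24,55,18),(-14,64,21),(1,74,23),(18,85,24),(36,97,24),(50,115,24),(60,140,24),(60,180,12)]
path(W,13.4)
for q in W: print(q,np.round(ik(tcp(*q),q[2]),3))
E
```

```text
(-43, 44, 12) {'floor': np.float64(4.2), 'nb': np.float64(5.5), 'fb': np.float64(13.8), 'wall': np.float64(12.8), 'body-rim': np.float64(27.5), 'rib': np.float64(33.2), 'dish': np.float64(32.3)}
(-34, 49, 15) {'floor': np.float64(3.2), 'nb': np.float64(5.2), 'fb': np.float64(7.8), 'wall': np.float64(12.8), 'body-rim': np.float64(27.5), 'rib': np.float64(33.2), 'dish': np.float64(23.8)}
(-24, 55, 18) {'floor': np.float64(3.2), 'nb': np.float64(5.1), 'fb': np.float64(7.9), 'wall': np.float64(22.8), 'body-rim': np.float64(30.5), 'rib': np.float64(40.1), 'dish': np.float64(15.1)}
(-14, 64, 21) {'floor': np.float64(3.4), 'nb': np.float64(3.6), 'fb': np.float64(15.8), 'wall': np.float64(34.1), 'body-rim': np.float64(34.3), 'rib': np.float64(48.5), 'dish': np.float64(11.0)}
(1, 74, 23) {'floor': np.float64(6.6), 'nb': np.float64(3.5), 'fb': np.float64(24.1), 'wall': np.float64(45.7), 'body-rim': np.float64(41.1), 'rib': np.float64(58.7), 'dish': np.float64(12.6)}
(18, 85, 24) {'floor': np.float64(12.8), 'nb': np.float64(10.3), 'fb': np.float64(24.4), 'wall': np.float64(62.0), 'body-rim': np
[... 522 characters left out ...]
0), 'fb': np.float64(43.0), 'wall': np.float64(80.0), 'body-rim': np.float64(89.7), 'rib': np.float64(137.3), 'dish': np.float64(30.3)}
(60, 180, 12) {'floor': np.float64(77.0), 'nb': np.float64(47.2), 'fb': np.float64(61.8), 'wall': np.float64(96.4), 'body-rim': np.float64(114.7), 'rib': np.float64(161.1), 'dish': np.float64(49.0)}
(-43, 44, 12) [ 0.339 -0.541 -0.482]
(-34, 49, 15) [ 0.326 -0.556 -0.426]
(-24, 55, 18) [ 0.315 -0.569 -0.373]
(-14, 64, 21) [ 0.3   -0.58  -0.324]
(1, 74, 23) [ 0.296 -0.566 -0.307]
(18, 85, 24) [ 0.297 -0.535 -0.32 ]
(36, 97, 24) [ 0.304 -0.487 -0.361]
(50, 115, 24) [ 0.3   -0.44  -0.412]
(60, 140, 24) [ 0.284 -0.393 -0.475]
(60, 180, 12) [ 0.325 -0.181 -0.855]
```

The arm fit shows that steep tilts would come close to joint 5's limit, so I'll draw the pin out along its own axis at no more than 24°, which stays clear of everything.

```bash
python3 - <<'E'
from tgt import *
go([(-38,47,13.5),(-34,49,15),(-29,52,16.5),(-24,55,18),(-19,59,19.5),(-14,63,21)])
E
```

```text
5.15 pos [ 0.5584 -0.2054  0.0579] rpy [ 179.97   12.05 -177.98] F [-0.   0.3 -0.7] w 0.0353 q [-0.034  0.337 -0.539 -0.032 -0.484 -1.475]
(-38, 47, 13.5) [-0.0053, 0.0002, -0.0028] [0.0, -1.4, 0.0]
(-34, 49, 15) [-0.0093, 0.0002, -0.0043] [0.0, -3.0, 0.0]
(-29, 52, 16.5) [-0.0145, 0.0002, -0.0065] [0.0, -4.5, 0.0]
(-24, 55, 18) [-0.0196, 0.0002, -0.0087] [0.0, -6.0, 0.0]
(-19, 59, 19.5) [-0.025, 0.0002, -0.0119] [0.0, -7.5, 0.0]
(-14, 63, 21) [-0.0304, 0.0002, -0.0151] [0.0, -8.9, 0.0]
```

Request:
{"op": "jog_arm", "data": {
  "motion": [
    [[-0.0053,0,-0.0028,0,-1.5,0,0.02],[-0.0093,0,-0.0043,0,-3,0,0.02],[-0.0145,0,-0.0065,0,-4.5,0,0.02],[-0.0196,0,-0.0087,0,-6,0,0.02],[-0.025,0,-0.0119,0,-7.5,0,0.02],[-0.0304,0,-0.0151,0,-9,0,0.02],[-0.0304,0,-0.0151,0,-9,0,0.02],[-0.0304,0,-0.0151,0,-9,0,0.02]]
  ]
}}

```text
t: 5.95
eef_pos: [0.585, -0.2045, 0.0792]
ee_rot: [3.141, 0.367, -3.106]
force: [0.3, -0.8, -1.4]
width: 0.0349
```

```bash
python3 - <<'E'
from tgt import *
go([(-14,63,21),(-6,69,22),(1,74,23),(10,80,23.5),(18,85,24),(27,91,24),(36,97,24)])
f=optics.grab_frame('wrist'); cv2.imwrite('pics/wrist6.png',f[:,:,::-1])
f=optics.grab_frame('scene'); cv2.imwrite('pics/scene6.png',cv2.resize(f[130:380,130:330,::-1],None,fx=2.4,fy=2.4))
E
```

```text
5.95 pos [ 0.585  -0.2045  0.0792] rpy [ 179.97   21.05 -177.99] F [ 0.3 -0.8 -1.4] w 0.0349 q [-0.039  0.296 -0.568 -0.081 -0.341 -1.425]
(-14, 63, 21) [0.0, 0.0003, 0.0002] [0.0, 0.1, 0.0]
(-6, 69, 22) [-0.0094, 0.0003, -0.0027] [0.0, -0.9, 0.0]
(1, 74, 23) [-0.0175, 0.0003, -0.0051] [0.0, -1.9, 0.0]
(10, 80, 23.5) [-0.0279, 0.0003, -0.0076] [0.0, -2.5, 0.0]
(18, 85, 24) [-0.0371, 0.0003, -0.0095] [0.0, -3.0, 0.0]
(27, 91, 24) [-0.0476, 0.0003, -0.0119] [0.0, -3.0, 0.0]
(36, 97, 24) [-0.0582, 0.0003, -0.0142] [0.0, -3.0, 0.0]
```

View pics/wrist6.png

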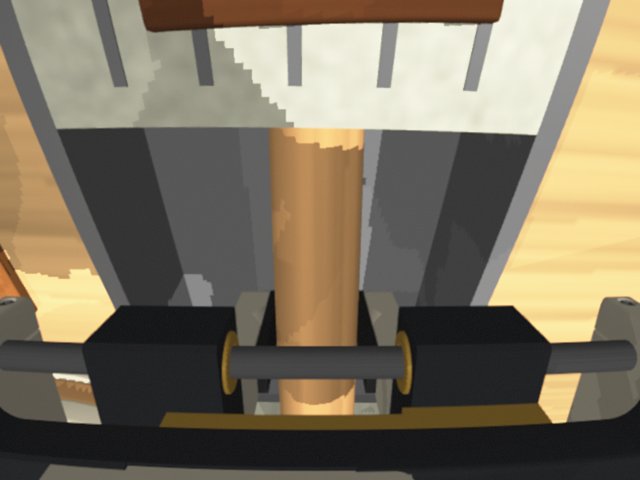

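View pics/scene6.png

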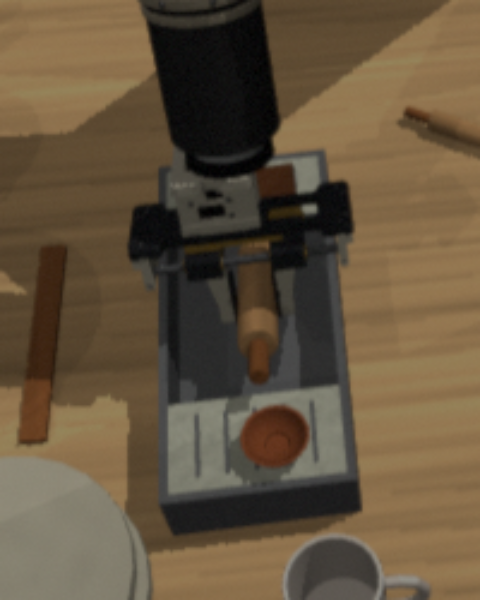

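The force readings are small and nothing has moved. The far handle is up through the opening at scene crop (258,362) and the near part is still under the near board. I keep drawing it out along its axis.

Request:
{"op": "jog_arm", "data": {
  "motion": [
    [[-0.0094,0,-0.0027,0,-1,0,0.02],[-0.0175,0,-0.005,0,-2,0,0.02],[-0.028,0,-0.0076,0,-2.5,0,0.02],[-0.037,0,-0.0095,0,-3,0,0.02],[-0.0476,0,-0.012,0,-3,0,0.02],[-0.058,0,-0.0142,0,-3,0,0.02],[-0.058,0,-0.0142,0,-3,0,0.02],[-0.058,0,-0.0142,0,-3,0,0.02]]
  ]
}}

```text
t: 6.85
eef_pos: [0.634, -0.2026, 0.1129]
ee_rot: [3.141, 0.419, -3.107]
force: [-0.3, 0.3, -2.0]
width: 0.0355
```

```bash
python3 - <<'E'
from tgt import *
go([(36,97,24),(43,106,24),(50,115,24),(55,127,24),(60,140,24),(60,160,18),(60,180,12)])
f=optics.grab_frame('wrist'); cv2.imwrite('pics/wrist7.png',f[:,:,::-1])
E
```

```text
6.85 pos [ 0.634  -0.2026  0.1129] rpy [ 179.96   24.01 -177.99] F [-0.3  0.3 -2. ] w 0.0355 q [-0.034  0.297 -0.48  -0.079 -0.376 -1.435]
(36, 97, 24) [-0.0003, 0.0001, -0.0004] [0.1, 0.0, 0.0]
(43, 106, 24) [-0.0104, 0.0001, -0.0058] [0.1, 0.0, 0.0]
(50, 115, 24) [-0.0204, 0.0001, -0.0111] [0.1, 0.0, 0.0]
(55, 127, 24) [-0.0299, 0.0001, -0.0201] [0.1, 0.0, 0.0]
(60, 140, 24) [-0.0397, 0.0001, -0.0299] [0.1, 0.0, 0.0]
(60, 160, 18) [-0.0491, 0.0001, -0.0467] [0.1, 6.0, 0.0]
(60, 180, 12) [-0.0582, 0.0002, -0.0634] [0.1, 12.0, 0.0]
```

View pics/wrist7.png

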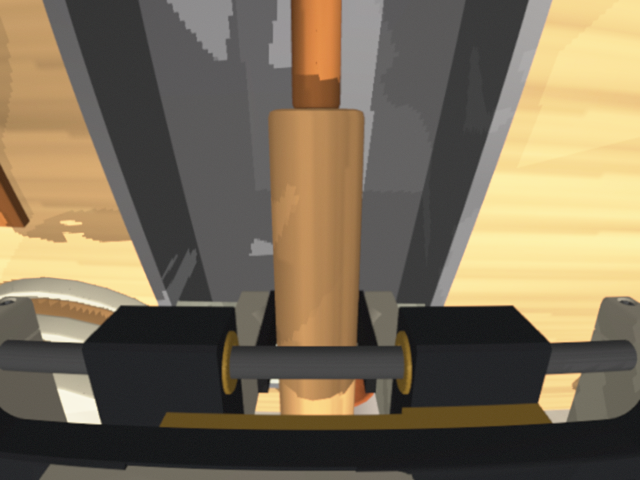

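The near barrel end is still at (316,109), so the pin hasn't slipped, and the lower handle is now clear of the near board. I continue up and out.

Request:
{"op": "jog_arm", "data": {
  "motion": [
    [[-0.0104,0,-0.0058,0,0,0,0.02],[-0.0204,0,-0.011,0,0,0,0.02],[-0.03,0,-0.02,0,0,0,0.02],[-0.04,0,-0.03,0,0,0,0.02],[-0.049,0,-0.047,0,6,0,0.02],[-0.058,0,-0.0634,0,12,0,0.02],[-0.058,0,-0.0634,0,12,0,0.02],[-0.058,0,-0.0634,0,12,0,0.02]]
  ]
}}

```text
t: 7.7
eef_pos: [0.6618, -0.2015, 0.1949]
ee_rot: [3.141, 0.212, -3.107]
force: [-0.1, -0.0, -2.2]
width: 0.0352
```

```bash
python3 - <<'E'
from tgt import *
s=st()
# slab centre; TCP target: pin centre over slab, yaw 2, level
C=np.array([.5717,.1835]); y=np.radians(2); t=C+.0134*np.array([np.cos(y),np.sin(y)]); print('tcp goal',t)
print(delta([.60,-.205,.24],rot(2,6),s)); print(delta([.60,-.205,.26],rot(2),s)); print(delta([t[0],t[1],.26],rot(2),s))
from ik import ik
print(ik([t[0],t[1],.152],0),ik([.6,0,.26],0))
f=optics.grab_frame('scene'); cv2.imwrite('pics/scene8.png',f[:,:,::-1])
E
```

```text
7.7 pos [ 0.6618 -0.2015  0.1949] rpy [ 179.94   12.14 -178.  ] F [-0.1 -0.  -2.2] w 0.0352 q [-0.022  0.317 -0.189 -0.017 -0.854 -1.504]
tcp goal [0.58509184 0.18396765]
([0.0511, -0.0013, -0.0571], [0.06, 6.14, 0.01])
([0.0468, -0.0013, -0.0767], [0.06, 12.14, 0.01])
([0.0481, 0.388, -0.0765], [0.06, 12.14, 0.01])
(np.float64(0.3343489448839121), np.float64(-0.2571930236328234), np.float64(-0.979254358278161)) (np.float64(0.22823040161098526), np.float64(-0.143516329739833), np.float64(-1.1990495954440783))
```

View pics/scene8.png

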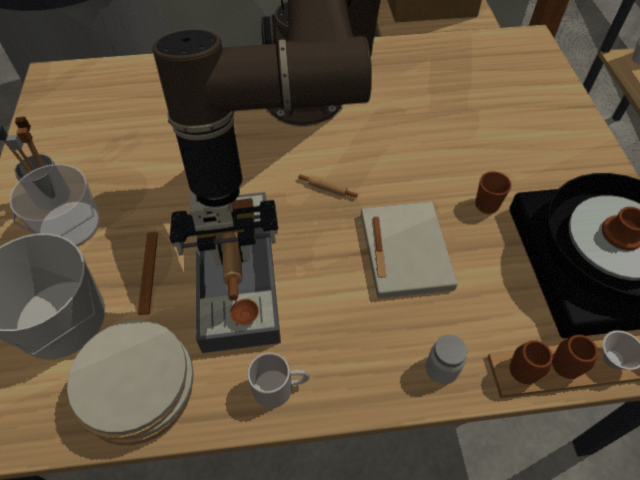

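The pin is fully out of the trough, and the dish at (245,313) and the rib haven't moved. Next I level it, raise it and carry it across.

Request:
{"op": "jog_arm", "data": {
  "motion": [
    [[0.012,0,-0.02,0,2,0,0.02],[0.024,0,-0.04,0,5,0,0.02],[0.036,0,-0.06,0,9,0,0.02],[0.047,0.01,-0.0767,0,12.1,0,0.02],[0.047,0.03,-0.0767,0,12.1,0,0.02],[0.047,0.06,-0.0767,0,12.1,0,0.02],[0.047,0.09,-0.0767,0,12.1,0,0.02],[0.047,0.12,-0.0767,0,12.1,0,0.02]]
  ]
}}

```text
t: 8.55
eef_pos: [0.5934, -0.083, 0.2582]
ee_rot: [3.14, -0.001, -3.107]
force: [-0.3, 0.3, -0.6]
width: 0.0351
```

```bash
python3 - <<'E'
from tgt import *
s=st(); print(delta([.585,.184,.25],rot(2),s))
E
```

```text
8.55 pos [ 0.5934 -0.083   0.2582] rpy [ 1.7989e+02 -7.0000e-02 -1.7805e+02] F [-0.3  0.3 -0.6] w 0.0351 q [ 0.186  0.23  -0.145 -0.002 -1.197 -1.721]
([-0.0007, 0.2671, 0.0088], [0.11, -0.07, -0.05])
```

Request:
{"op": "jog_arm", "data": {
  "motion": [
    [[0,0.03,0,0,0,0,0.02],[0,0.065,0,0,0,0,0.02],[0,0.1,0,0,0,0,0.02],[0,0.14,0,0,0,0,0.02],[0,0.18,0,0,0,0,0.02],[0,0.21,0,0,0,0,0.02],[0,0.235,0,0,0,0,0.02],[0,0.25,0,0,0,0,0.02]]
  ]
}}

```text
t: 9.35
eef_pos: [0.584, 0.1683, 0.2578]
ee_rot: [3.139, -0.002, -3.106]
force: [-0.1, -0.1, -1.3]
width: 0.0354
```

```bash
python3 - <<'E'
from tgt import *
s=st(); print(delta([.585,.184,.21],rot(2),s))
f=optics.grab_frame('wrist'); cv2.imwrite('pics/wrist9.png',f[:,:,::-1])
E
```

```text
9.35 pos [0.584  0.1683 0.2578] rpy [ 1.7986e+02 -9.0000e-02 -1.7798e+02] F [-0.1 -0.1 -1.3] w 0.0354 q [ 0.6    0.244 -0.127 -0.003 -1.2   -2.134]
([-0.0017, 0.0155, 0.0478], [0.14, -0.09, 0.02])
```

View pics/wrist9.png

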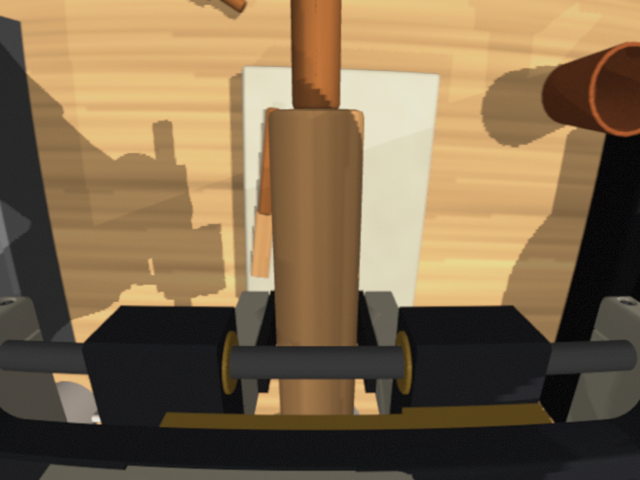

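```bash
python3 - <<'E'
from tgt import *
P=ray(cam('scene'),[[361,207],[436,203],[454,288],[378,294]],.03); print(np.round(P,4).tolist(),P.mean(0))
s=st(); print(delta([.585,.184,.152],rot(2),s))
E
```

```text
[[0.4572, 0.0974, 0.03], [0.467, 0.2826, 0.03], [0.706, 0.2645, 0.03], [0.7007, 0.0956, 0.03]] [0.58272303 0.18501097 0.03      ]
9.4 pos [0.5843 0.1695 0.2579] rpy [ 1.7984e+02 -8.0000e-02 -1.7796e+02] F [-0.4  0.7 -1.2] w 0.0349 q [ 0.601  0.245 -0.126 -0.003 -1.2   -2.135]
([-0.0014, 0.0142, 0.1059], [0.16, -0.08, 0.04])
```

```bash
python3 - <<'E'
from tgt import *
s=dict(eef_pos=np.array([.584,.1683,.2578]),ee_rot=np.radians([179.86,-.09,-177.98]))
print(ray(cam('wrist',s),[[244,67],[438,74],[412,300]],.03))
E
```

```text
[[0.45596686 0.1011382  0.03      ]
 [0.45474329 0.27502528 0.03      ]
 [0.67879937 0.27558457 0.03      ]]
```

Request:
{"op": "jog_arm", "data": {
  "motion": [
    [[0,0.005,0.015,0,0,0,0.02],[0,0.01,0.035,0,0,0,0.02],[0,0.014,0.055,0,0,0,0.02],[-0.0014,0.014,0.075,0,0,0,0.02],[-0.0014,0.014,0.09,0,0,0,0.02],[-0.0014,0.014,0.1,0,0,0,0.02],[-0.0014,0.014,0.106,0,0,0,0.02],[-0.0014,0.014,0.106,0,0,0,0.02]]
  ]
}}

```text
t: 10.2
eef_pos: [0.5847, 0.1833, 0.1512]
ee_rot: [3.139, -0.002, -3.107]
force: [0.3, 0.3, -1.4]
width: 0.0351
```

```bash
python3 - <<'E'
from tgt import *
s=st(); print(delta([.586,.184,.152],rot(2),s))
f=optics.grab_frame('scene'); cv2.imwrite('pics/scene10.png',f[:,:,::-1])
f=optics.grab_frame('top'); cv2.imwrite('pics/top10.png',f[:,:,::-1])
s=st();f=optics.grab_frame('wrist'); cv2.imwrite('pics/wrist10.png',f[:,:,::-1])
E
```

```text
10.2 pos [0.5847 0.1833 0.1512] rpy [ 1.7987e+02 -1.3000e-01 -1.7799e+02] F [ 0.3  0.3 -1.4] w 0.0351 q [ 0.62   0.336 -0.256 -0.004 -0.979 -2.154]
([-0.0014, 0.0007, -0.0008], [0.13, -0.13, 0.01])
10.3 pos [0.5853 0.1838 0.1525] rpy [ 1.7983e+02 -3.0000e-02 -1.7796e+02] F [-0.8  0.6 -1.2] w 0.035 q [ 0.62   0.335 -0.255 -0.003 -0.98  -2.154]
```

View pics/scene10.png

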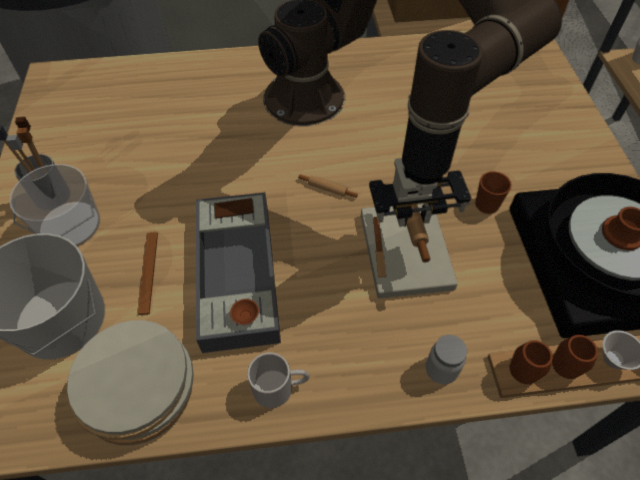

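View pics/wrist10.png

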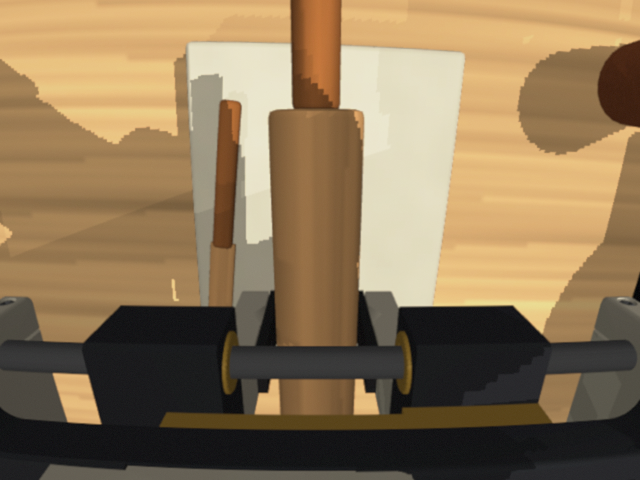

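View pics/top10.png

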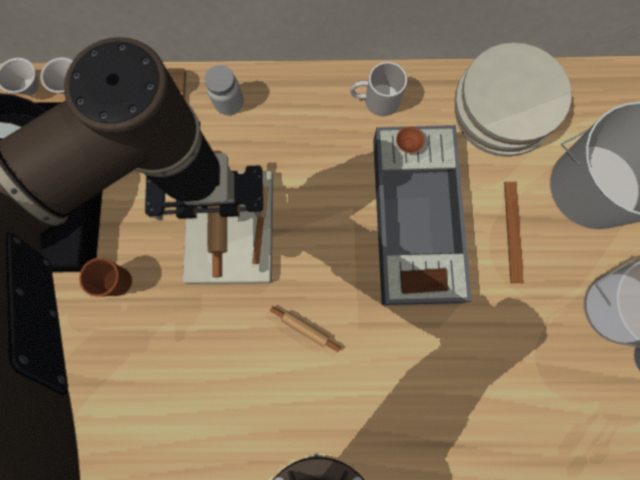

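The views show the pin held level over the slab, with the barrel end unchanged at (316,110). The knife, rib, dish, beaker, stick and small pin are all where they were. I'll make a 2 mm centring touch, averaging the wrist and top readings of the slab, and then settle.

Request:
{"op": "jog_arm", "data": {
  "motion": [
    [[-0.002,0.002,0,0,0,0,0.02],[-0.002,0.002,0,0,0,0,0.02],[-0.002,0.002,0,0,0,0,0.02],[-0.002,0.002,0,0,0,0,0.02],[-0.002,0.002,0,0,0,0,0.02],[-0.002,0.002,0,0,0,0,0.02]]
  ]
}}

```text
t: 10.95
eef_pos: [0.5873, 0.186, 0.1527]
ee_rot: [3.138, -0.0, -3.106]
force: [-0.5, 0.8, -1.6]
width: 0.0351
```

```bash
python3 - <<'E'
from tgt import *
s=st(); print(np.abs(s['qd']).max())
f=optics.grab_frame('wrist'); cv2.imwrite('pics/wrist11.png',f[:,:,::-1])
g=cv2.imread('pics/wrist10.png'); print('pin region diff',np.abs(f[100:300,270:360,::-1].astype(int)-g[100:300,270:360]).mean())
arm.job_done(); st()
E
```

```text
10.95 pos [0.5873 0.186  0.1527] rpy [ 1.7981e+02 -1.0000e-02 -1.7796e+02] F [-0.5  0.8 -1.6] w 0.0351 q [ 0.621  0.338 -0.249 -0.003 -0.982 -2.155]
0.001223799495355547
pin region diff 1.0322962962962963
the job is handed in; nothing more can be done
the job is handed in; nothing more can be done
```

The larger rolling pin is out of the glaze trough and held level and still over the middle of the plaster slab. I handed the job in at about 11 s of the 51 s allowed.

**How it went:** I gripped the pin on its barrel and lifted it 4 mm. I slid it about 4 cm under the nearer board, tilted the far end up and drew it out along its own axis at up to 24°. Then I levelled it and carried it across to the slab.

**Last checks:**
- **Position:** the pin's centre is within about 3 mm of the slab's middle. Its axis is about 11 cm above the slab and its underside about 9 cm.
- **Grip:** the fingers are 35 mm apart at 40 N, and the outside force is about 1.6 N, consistent with the pin's weight. The barrel end sits at the same pixel in the wrist camera as when I first gripped it, so the pin hasn't slipped or tilted.
- **Bystanders:** the rib, dish, knife, beaker, stick and smaller pin show no visible movement. Forces stayed under 4 N at every reading.

**Disagreements:** the three camera readings of the slab's middle differed by up to 11 mm along x and 5 mm along y. I averaged the top and wrist views and left out the scene view, because its corners were only roughly read. When I first lowered the gripper it stopped about 3 mm above its target, and I allowed for that in the later moves.

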